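# Size the loose turned discs in the graduated case and lock it

## Task

Put the loose turned discs away in their graduated case: pull up the spring plunger knob, slide the cover right back and let the pin drop into the notch there. Try each disc that is lying about in the recesses from the smallest upward and leave it in the first one it drops fully into, never in a larger one, hub up. Then pull the knob again, slide the cover fully shut over them with the pin down in its notch, and leave the other things on the bench alone.

Things in the scene. Friction and masses are not known exactly. Their poses are not given: they have to be found in the camera images.
- case: fixed graduated disc case, base 272 mm (y) x 156 mm (x -38 to 118). Origin: on the worktop, under the middle of the recess row; x (roughly away from the robot): the way the cover opens; y: along the row, from the smallest recess (-87 mm) to the largest (+87 mm). Wooden gauge plate 64 mm wide in x, top at 22 mm height. Side rails at y = +-124 mm, 16 mm wide, top at 50 mm
- cover_mid (a point): middle of the grey sheet cover's top face, 56 mm high; underside at 52 mm. It reaches 34 mm from here either way along the case's x (so -34 to +34 mm when shut) and 136 mm along y. Seated discs (hub top 48 mm high) just pass below it; a disc not fully down blocks it
- recess_0 (a point): centre of the mouth of recess 0 (the smallest), on the top of the gauge plate; 28 mm diameter, 12 mm deep, mouth chamfered 1 mm; takes the 24 mm disc with 2 mm play all round, larger discs rest on its rim. A seated disc has its underside 10 mm above the worktop, its top face flush with the plate
- recess_1 (a point): centre of the mouth of recess 1 (second), on the top of the gauge plate; 36 mm diameter, 12 mm deep, mouth chamfered 1 mm; takes the 32 mm disc with 2 mm play all round, larger discs rest on its rim. A seated disc has its underside 10 mm above the worktop, its top face flush with the plate
- recess_2 (a point): centre of the mouth of recess 2 (third), on the top of the gauge plate; 44 mm diameter, 12 mm deep, mouth chamfered 1 mm; takes the 40 mm disc with 2 mm play all round, larger discs rest on its rim. A seated disc has its underside 10 mm above the worktop, its top face flush with the plate
- recess_3 (a point): centre of the mouth of recess 3 (the largest), on the top of the gauge plate; 52 mm diameter, 12 mm deep, mouth chamfered 1 mm; takes the 48 mm disc with 2 mm play all round, larger discs rest on its rim. A seated disc has its underside 10 mm above the worktop, its top face flush with the plate
- cover (a joint): sliding cover, m: 0 = shut (over the recesses), 0.080 = fully open (beyond the row, in the case's +x); runs with about 1.5 N friction
- plunger (a joint): spring index plunger on the cover, m: 0 = pin down in a notch; grows as its knob is pulled up, to 0.014. Pin 8 mm deep in the notch, clear from 0.010. Notches at cover 0 and 0.080, 1 mm play; between them the pin, if let go, rides on a strip at 0.008 and drops in by itself at a notch. Spring 5 N at 0, 8.5 N at 0.014. Pin down: cover locked
- knob (a point): middle of the plunger's black round knob, 24 mm diameter, 22 mm tall, upright, on the +y end of the cover, moving with it: 81 mm above the worktop when the pin is down (knob 70 to 92 mm high); below it a 20 mm steel barrel up to 64 mm height on the cover
- disc_a: loose turned disc: aluminium disc 12 mm thick with a round beech grip hub 18 mm in diameter, 26 mm tall, on its middle (38 mm overall). Diameter 24, 32, 40 or 48 mm; no two alike, and the size of this one is not on record: find it by trying. Starts flat on the worktop, hub up; may be absent. Origin: centre of the underside; z along the hub
- disc_b: loose turned disc: aluminium disc 12 mm thick with a round beech grip hub 18 mm in diameter, 26 mm tall, on its middle (38 mm overall). Diameter 24, 32, 40 or 48 mm; no two alike, and the size of this one is not on record: find it by trying. Starts flat on the worktop, hub up; may be absent. Origin: centre of the underside; z along the hub
- disc_c: loose turned disc: aluminium disc 12 mm thick with a round beech grip hub 18 mm in diameter, 26 mm tall, on its middle (38 mm overall). Diameter 24, 32, 40 or 48 mm; no two alike, and the size of this one is not on record: find it by trying. Starts flat on the worktop, hub up; may be absent. Origin: centre of the underside; z along the hub
- disc_d: loose turned disc: aluminium disc 12 mm thick with a round beech grip hub 18 mm in diameter, 26 mm tall, on its middle (38 mm overall). Diameter 24, 32, 40 or 48 mm; no two alike, and the size of this one is not on record: find it by trying. Starts flat on the worktop, hub up; may be absent. Origin: centre of the underside; z along the hub
- offcut: bystander: wooden offcut 55 x 85 x 22 mm lying to the left; leave alone
- tape: bystander: yellow tape measure 38 x 85 x 64 mm on the right; leave alone

How it is judged:
By the outcome, as a careful person would: the job done as asked, in the order asked, and still so for the second after the job is handed in, with the robot touching nothing.
Of disc_a, disc_b, disc_c, disc_d only 3 to 4 are there at a start; the rules pass over those that are not, and their reading is None.
At some moment in a run one of disc_a, disc_b, disc_c, disc_d may be knocked a few centimetres aside while the robot is not near it.
It also fails if it takes over 210 s, if anything falls off the work surface, if the arm or the gripper's body presses on something with over 40 N, if the wrist force passes 120 N, or if a joint passes its speed limit or range.

## Robot

A 7-joint arm with a two-finger parallel gripper is mounted at the origin on the work surface; the furniture and walls round the work are solid. World frame = base frame: x ahead of the robot, y to its left, z up, the work surface at z = 0. Lengths are in m, angles in rad, forces in N, time in s.
With the tool pointing down it reaches from about 0.35 to 0.9 m from the base axis. Payload 8.1 kg.
Tool frame: the origin (TCP) lies midway between the tips of the shut fingers; the grasp point (between the pads) lies 19 mm behind it; z points along the fingers, y is the line along which they close (so a half turn about z gives the same grasp; the last joint's range is limited). The gripper opens to 92 mm and grips with 3 to 60 N. Pads are 19 mm wide; open, the fingers measure 130 mm over their backs; the gripper's body (75 mm by 190 mm) begins 47 mm behind the grasp point.
Start: joints at [1.217, 0.434, 0.025, 1.573, -0.012, 1.134, -0.075], TCP at [0.155, -0.605, 0.227] pointing down, gripper open.
Joint ranges: [-2.62, 2.62], [-0.44, 2.09], [-1.27, 1.32], [0.08, 2.57], [-1.32, 4.46], [0.12, 2], [-2.74, 2.74]. Speed limits (rad/s): [2.22, 2.22, 3.01, 3.01, 3.14, 3.14, 3.14].

## Interface

Orientations are given as a rotation vector (axis times angle).
In Python, from cell import observe, get_image, camera_model, sign_off, recognise, silhouettes gives the robot as it stands.
- The arm moves only by the tool apply_moves, never from a script. Its argument "motion" is a list of rows, each an object of numbers: "x", "y", "z": the shift along the world's x, y, z in cm; "yaw": the turn about the world's z in degrees; "hand": the opening, from -1 (shut) to 1 (fully open), so that 0 is half open. In form: [{"x": .., "y": .., "z": .., "yaw": .., "hand": ..}, ...]. A call has 1 to 10 rows; each row is the pose to reach, as a shift and turn from the pose commanded when the call began; what a row does not reach only later rows make up. A row lasts 1/8 s, in which the tool goes at most 62.5 mm and 10.7 degrees, less where a joint would pass 70% of its speed; a pose out of reach is approached as far as the arm can. A call with a gripper value outside its range is refused whole. The fingers move at their own pace and stop on an object; "newtons" is the grip in N (left out, the last holds). Time passes only in rows, so rows that repeat a pose let the fingers close. It gives the time, the measured TCP pose, the force, the opening and the grip force at its end, in the units of the state.
- observe(): the state, without advancing time (a new reading comes with each control period).
- get_image(name): name is "side" or "top" or "wrist"; returns the picture (420x560x3 uint8, blue, green, red); there is no depth.
- camera_model(name): a dict with "camera_matrix" (3x3 intrinsics, pixels), "T" (4x4, takes a point from camera to world coordinates). Camera axes: x right, y up, looking along -z (the intrinsics and any distortion apply to the point x, -y, -z); pixel columns grow to the right and rows downward; lengths in m; the calibration is good to about 2 mm. A picture is of the moment at which its call begins: read the wrist's pose just before it. camera_model takes no time and is no camera call; for the wrist camera it gives the pose at the moment of the call.
- sign_off(): hands the job in; it is judged then, once.
Trained networks look in the newest picture that a camera, given by its name, has taken for a name from the list of things; names that differ only in an ending like _2 or _b are one class to them, and where a whole thing is asked for, a point or a joint stands for the part that bears it (a point fixed in the world has none). Each returns a list of dicts, best first, with "p" (0 to 1); they miss things now and then, are a little off and sometimes report something else, mostly with a low value. They report only what shows in the picture. A call takes as long as a camera call.
- recognise(query, camera): "rect" ([left, top, right, bottom] in pixels, round what is visible of it).
- silhouettes(query, camera): "mask" (420x560 bool, what is visible of it) and "rect" ([left, top, right, bottom] in pixels, round what is visible of it).
The state is a dict: "clock": time; "joints": joint angles; "dq": joint speeds; "joint_efforts": joint torques, N m; "position": TCP position; "ee_rot": TCP orientation; "force": force on the tool from outside, world axes, zero at the start; "ft_torque": the same for the moment, N m; "width": opening from 0.0 (shut) to 1.0 (fully open); "gripper_force": force on a finger pad.
Only numpy, scipy, OpenCV 4.12 (cv2) and the standard library are available. Lean on these libraries where they do the work, as an engineer would, in place of code of your own. Each camera call takes 0.05 s, during which the arm holds its last target. There are 200 camera calls.

## Working session

There is one attempt and no reset: what is moved stays moved. The work goes in short steps, Python scripts to look and compute and a tool call to move; the robot and the scene stay as the last step left them, time stands still between calls to the robot, and variables do not carry over. Pictures are saved under pics/ and viewed, at most 14 in all, crops included, and the job is handed in when it is done.

Besides the shell and the picture viewer there is one more tool, called after "Call:" by a JSON object that holds its "fn" and its "kwargs". apply_moves: Moves the arm, as the interface text tells. Its arguments: {"type":"object","properties":{"motion":{"type":"array","items":{"type":"object","properties":{"x":{"type":"number"},"y":{"type":"number"},"z":{"type":"number"},"yaw":{"type":"number"},"hand":{"type":"number"}}}},"newtons":{"type":"number"}},"required":["motion"]}

```bash
ls; mkdir -p pics
cat > h.py <<'E'
import numpy as np, cv2
from cell import *
def cam(n):
    m=camera_model(n); return np.array(m["camera_matrix"]),np.array(m["T"]),m
def ray(n,u,v,z):
    K,T,m=cam(n); d=np.linalg.inv(K)@[u,v,1]; d=T[:3,:3]@[d[0],-d[1],-d[2]]
    o=T[:3,3]; return o+d*(z-o[2])/d[2]
def proj(n,P):
    K,T,m=cam(n); p=np.linalg.inv(T)@np.r_[P,1]; q=K@[p[0],-p[1],-p[2]]; return q[:2]/q[2]
E
python3 - <<'E'
from h import *
for n in("top","side"):
    im=get_image(n); cv2.imwrite(f"pics/{n}0.png",im); print(n,camera_model(n))
    for q in("disc_a","case","knob","cover","offcut","tape"):
        for r in recognise(q,n): print(q,np.round(r["rect"]),round(r["p"],2))
print(observe())
E
```

```text
pics
top {'camera_matrix': array([[461.21804136,   0.        , 274.90669717],
       [  0.        , 461.21804136, 209.98533827],
       [  0.        ,   0.        ,   1.        ]]), 'T': array([[ 0.00509258,  0.99656716, -0.08263147,  0.36539948],
       [-0.99976447,  0.00681734,  0.02060425,  0.01066371],
       [ 0.02109685,  0.08250708,  0.99636715,  1.3039094 ],
       [ 0.        ,  0.        ,  0.        ,  1.        ]])}
disc_a [170. 177. 189. 193.] 0.49
disc_a [344. 186. 360. 200.] 0.47
case [221. 179. 323. 239.] 0.67
knob [219. 182. 327. 242.] 0.75
knob [220. 214. 228. 224.] 0.41
knob [223. 208. 323. 240.] 0.36
cover [219. 209. 322. 239.] 0.68
offcut [101. 185. 140. 216.] 0.66
tape [399. 187. 424. 219.] 0.97
side {'camera_matrix': array([[423.93319621,   0.        , 278.76454775],
       [  0.        , 423.93319621, 205.2362872 ],
       [  0.        ,   0.        ,   1.        ]]), 'T': array([[ 0.98268795,  0.09297262, -0.16025134,  0.27880407],
       [-0.18525567,  0.50326466, -0.84404089, -1.1136935 ],
       [ 0.00217614,  0.85911627,  0.51177582,  0.74247224],
      
[... 376 characters left out ...]
ts': array([ 1.21738357,  0.43447371,  0.02496919,  1.57323256, -0.01156657,
        1.13402469, -0.07513712]), 'dq': array([-3.30030536e-05,  3.01067346e-04,  1.34894168e-03, -8.76904772e-04,
       -4.52417655e-04, -6.87809901e-04,  4.88268902e-04]), 'joint_efforts': array([-1.07620567e-04, -6.67491388e+01,  9.83993970e-01, -3.14763093e+01,
       -6.06195582e-02,  3.28270218e-02, -2.75348998e-05]), 'position': array([ 0.15509498, -0.60543746,  0.22674521]), 'ee_rot': array([ 3.11692525e+00,  3.92817314e-01, -4.22149292e-05]), 'force': array([0.22726906, 0.27208064, 0.13010955]), 'ft_torque': array([-0.00638391,  0.03735705, -0.00075073]), 'gripper_force': 0.0, 'width': 1.0020609440346233}
```

View top.

```bash
python3 -c "
import cv2
a=cv2.imread('pics/top0.png')[150:260,80:440];a=cv2.resize(a,None,fx=2.2,fy=2.2,interpolation=2)
b=cv2.imread('pics/side0.png')[150:340,220:380];b=cv2.resize(b,None,fx=1.8,fy=1.8,interpolation=2)
import numpy as np
c=np.zeros((600,800,3),'uint8');c[:a.shape[0],:a.shape[1]]=a;c[250:250+b.shape[0],:b.shape[1]]=b
cv2.imwrite('pics/c0.png',c)"
```

```text
(no output)
```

View pics/c0.png

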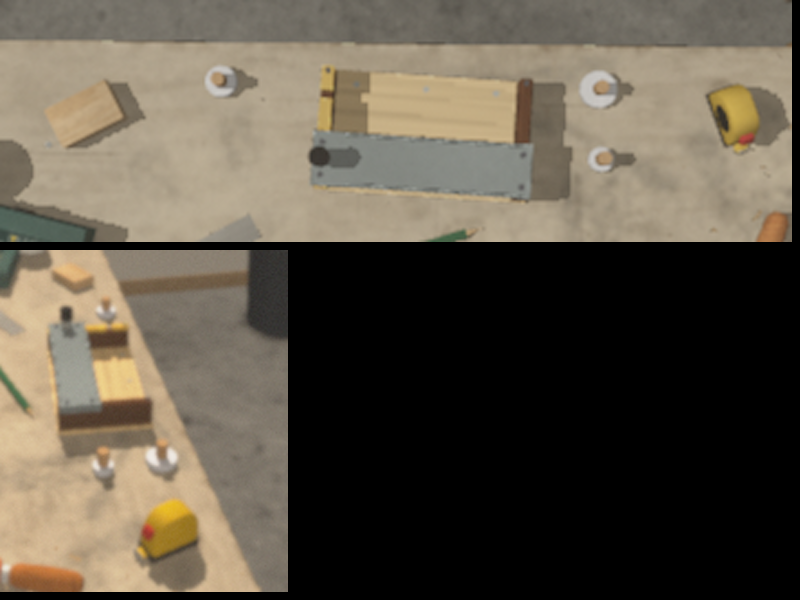

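Run:
```python
from h import *
for n,u,v,z in [("d1",180.5,186.4,.038),("d2",353,190,.038),("d3",353.5,222,.038),("knob",225,221,.092),("covTL",80+316/2.2,150+131/2.2,.056),("covTR",80+533/2.2,150+143/2.2,.056),("covBL",80+312/2.2,150+183/2.2,.056),("covBR",80+531/2.2,150+198/2.2,.056)]:
    print(n,ray("top",u,v,z).round(4))
```

```text
d1 [0.5338 0.2449 0.038 ]
d2 [ 0.5275 -0.232   0.038 ]
d3 [ 0.4386 -0.2325  0.038 ]
knob [0.436  0.1165 0.092 ]
covTL [0.4691 0.1238 0.056 ]
covTR [ 0.4561 -0.144   0.056 ]
covBL [0.4051 0.1278 0.056 ]
covBR [ 0.3882 -0.1413  0.056 ]
```

Call:
{"fn": "apply_moves", "kwargs": {"motion": [{"z": 5,"yaw": 8,"y": 6,"x": 3},{"z": 9,"yaw": 16,"y": 12,"x": 6},{"z": 12,"yaw": 24,"y": 18,"x": 9},{"z": 13,"yaw": 32,"y": 24,"x": 12},{"z": 13,"yaw": 40,"y": 30,"x": 15},{"z": 13,"yaw": 48,"y": 36,"x": 17},{"z": 13,"yaw": 56,"y": 42,"x": 19},{"z": 13,"yaw": 64,"y": 48,"x": 21},{"z": 13,"yaw": 72,"y": 54,"x": 23},{"z": 13,"yaw": 72.5,"y": 60,"x": 25}]}}

```text
schema error: expected keys x, y, z, yaw, hand
```

Call:
{"fn": "apply_moves", "kwargs": {"motion": [{},{},{}]}}

```text
schema error: expected keys x, y, z, yaw, hand
```

Run:
```python
from h import *
s=observe();print(s["clock"],s["position"],s["ee_rot"],s["joints"].round(2),s["force"])
im=get_image("wrist"); cv2.imwrite("pics/w1.png",im); print(camera_model("wrist"))
for q in("disc_a","case","knob","cover","recess_0"):
    for r in recognise(q,"wrist"): print(q,np.round(r["rect"]),round(r["p"],2))
t=get_image("top");cv2.imwrite("pics/t1.png",t)
for r in recognise("disc_a","top"): print(np.round(r["rect"]),round(r["p"],2))
```

```text
0.7 [ 0.15509498 -0.60543746  0.22674521] [ 3.11692525e+00  3.92817314e-01 -4.22149292e-05] [ 1.22  0.43  0.02  1.57 -0.01  1.13 -0.08] [0.22726906 0.27208064 0.13010955]
{'camera_matrix': array([[337.08188253,   0.        , 276.23258307],
       [  0.        , 337.08188253, 211.68131111],
       [  0.        ,   0.        ,   1.        ]]), 'T': array([[ 2.48677117e-01,  9.35527337e-01,  2.50894985e-01,
         2.21422092e-01],
       [-9.68586260e-01,  2.40347293e-01,  6.38266096e-02,
        -5.88459148e-01],
       [-5.90392490e-04, -2.58885653e-01,  9.65907796e-01,
         3.85561519e-01],
       [ 0.00000000e+00,  0.00000000e+00,  0.00000000e+00,
         1.00000000e+00]])}
[347. 213. 358. 228.] 0.54
[171. 180. 186. 194.] 0.45
```

View pics/w1.png

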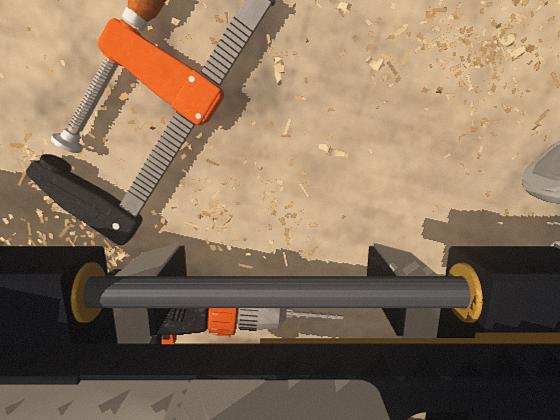

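Call:
{"fn": "apply_moves", "kwargs": {"motion": [{"z": 5,"yaw": 8,"y": 6,"x": 3,"hand": 1},{"z": 9,"yaw": 16,"y": 12,"x": 6,"hand": 1},{"z": 12,"yaw": 24,"y": 18,"x": 9,"hand": 1},{"z": 13,"yaw": 32,"y": 24,"x": 12,"hand": 1},{"z": 13,"yaw": 40,"y": 30,"x": 15,"hand": 1},{"z": 13,"yaw": 48,"y": 36,"x": 17,"hand": 1},{"z": 13,"yaw": 56,"y": 42,"x": 19,"hand": 1},{"z": 13,"yaw": 64,"y": 48,"x": 21,"hand": 1},{"z": 13,"yaw": 72,"y": 54,"x": 23,"hand": 1},{"z": 13,"yaw": 72.5,"y": 60,"x": 25,"hand": 1}]}}

```text
clock: 2.35
position: [0.3869, -0.0584, 0.357]
ee_rot: [2.278, 2.161, 0.001]
force: [2.0, -0.6, 1.1]
width: 1.001
gripper_force: 0.0
```

Call:
{"fn": "apply_moves", "kwargs": {"motion": [{"x": 0,"y": 0,"z": 0,"yaw": 0,"hand": 1},{"x": 0,"y": 0,"z": 0,"yaw": 0,"hand": 1},{"x": 0,"y": 0,"z": 0,"yaw": 0,"hand": 1}]}}

```text
clock: 2.72
position: [0.3863, -0.0616, 0.3565]
ee_rot: [-2.284, -2.157, 0.001]
force: [0.3, -0.4, -0.6]
width: 0.998
gripper_force: 0.0
```

Run:
```python
from h import *
s=observe();print(s["clock"],s["position"],s["ee_rot"],s["joints"].round(2),s["force"])
im=get_image("wrist"); cv2.imwrite("pics/w1.png",im); print(camera_model("wrist")["T"])
for q in("disc_a","case","knob","cover","recess_0"):
    for r in recognise(q,"wrist"): print(q,np.round(r["rect"]),round(r["p"],2))
```

```text
2.725 [ 0.38630541 -0.06161439  0.35647649] [-2.28409062e+00 -2.15695982e+00  5.68663175e-04] [ 0.65 -0.01 -0.6   1.82 -0.01  1.33 -0.01] [ 0.32813201 -0.39385839 -0.64184352]
[[ 0.99839266  0.0544224   0.01582104  0.38961331]
 [-0.05666148  0.96465843  0.25733946  0.00740426]
 [-0.00125687 -0.25782227  0.96619154  0.51528259]
 [ 0.          0.          0.          1.        ]]
disc_a [308. 263. 323. 276.] 0.58
disc_a [355. 254. 368. 275.] 0.55
case [275.   7. 403. 229.] 0.77
knob [301.   6. 324.  35.] 0.64
cover [282.   9. 334. 232.] 0.79
cover [355. 257. 367. 273.] 0.48
recess_0 [279.   2. 404. 229.] 0.85
recess_0 [280.   8. 337. 230.] 0.42
```

View pics/w1.png

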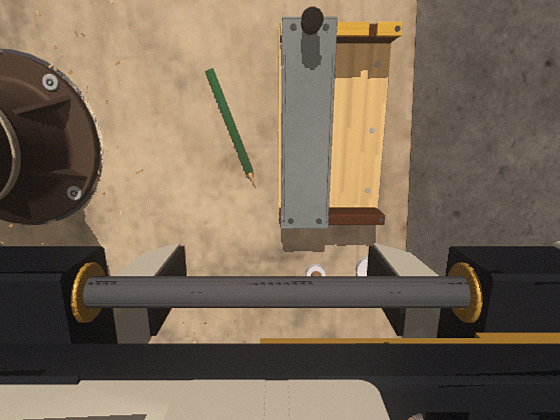

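Run:
```python
from h import *
im=cv2.imread("pics/w1.png")
g=cv2.resize(im[0:240,270:410],None,fx=2.5,fy=2.5,interpolation=2); g2=cv2.resize(im[195:240,270:350],None,fx=5,fy=5,interpolation=2);g3=cv2.resize(im[0:60,270:350],None,fx=5,fy=5,interpolation=2)
c=np.zeros((600,760,3),'uint8');c[:,:350]=g;c[:225,355:755]=g2;c[300:600,355:755]=g3
cv2.imwrite("pics/c1.png",c)
```

```text
(no output)
```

View pics/c1.png

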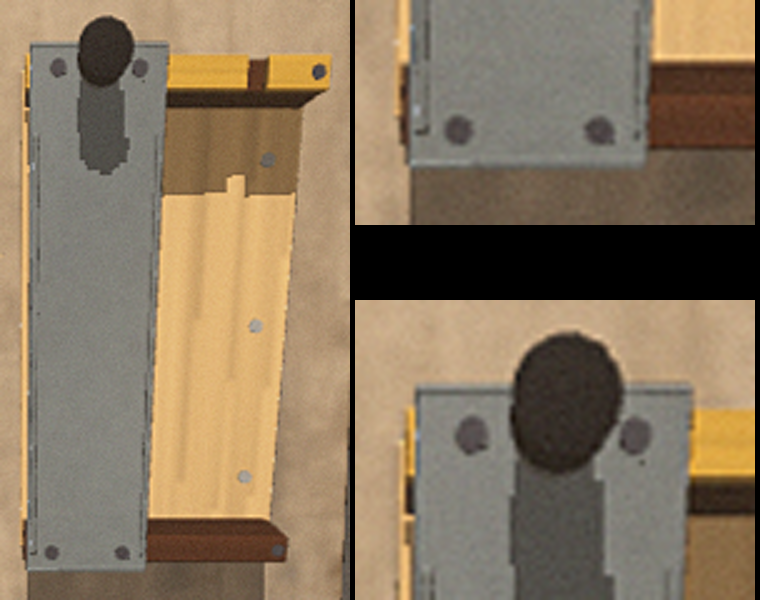

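Run:
```python
from h import *
K,T,_=cam("wrist")
P={k:ray("wrist",u,v,z)[:2] for k,u,v,z in [("BL",281,228,.056),("BR",328,228,.056),("TL",282,17.6,.056),("TR",337.4,17.4,.056),("K",312.6,16.4,.090)]}
for k in P: print(k,P[k].round(4))
c=sum(P[k] for k in("BL","BR","TL","TR"))/4
print("centre",c.round(4))
for a,b in(("BL","TL"),("BR","TR")):
    d=P[b]-P[a]; print(np.linalg.norm(d),np.degrees(np.arctan2(-d[0],d[1])))
for a,b in(("BL","BR"),("TL","TR")):
    d=P[b]-P[a]; print(np.linalg.norm(d),np.degrees(np.arctan2(d[1],d[0])))
```

```text
BL [ 0.3879 -0.1386]
BR [ 0.455  -0.1422]
TL [0.403  0.1307]
TR [0.4706 0.1272]
K [0.4366 0.121 ]
centre [ 0.4291 -0.0057]
0.2697165944025509 -3.2075698544800706
0.2698955022717572 -3.3283290881582115
0.06714345895490219 -3.1374684248333353
0.06771275344743359 -2.9871799489906175
```

Call:
{"fn": "apply_moves", "kwargs": {"motion": [{"x": 1.5,"y": 5,"z": -2,"yaw": 0,"hand": 0.2},{"x": 3,"y": 10,"z": -6,"yaw": 0,"hand": 0},{"x": 4,"y": 14,"z": -11,"yaw": 0,"hand": 0},{"x": 5,"y": 18,"z": -16,"yaw": 0,"hand": 0},{"x": 5,"y": 18,"z": -20,"yaw": 0,"hand": 0},{"x": 5,"y": 18,"z": -20,"yaw": 0,"hand": 0},{"x": 5,"y": 18,"z": -20,"yaw": 0,"hand": 0}]}}

```text
clock: 3.9
position: [0.4373, 0.1195, 0.158]
ee_rot: [2.282, 2.159, 0.001]
force: [0.7, 0.5, 0.6]
width: 0.501
gripper_force: 0.0
```

Run:
```python
from h import *
s=observe();print(s["clock"],s["position"],s["force"])
im=get_image("wrist"); cv2.imwrite("pics/w2.png",im)
for n,P in (("knobtop",[.4363,.119,.092]),("tcp",s["position"])): print(n,proj("wrist",P))
for r in recognise("knob","wrist"): print(np.round(r["rect"]),round(r["p"],2))
```

```text
3.9 [0.43733395 0.11950644 0.15795292] [0.68714509 0.46860984 0.59738029]
knobtop [275.21567241 224.84316242]
tcp [277.00103285 261.99964038]
[260. 204. 297. 243.] 0.63
```

View pics/w2.png

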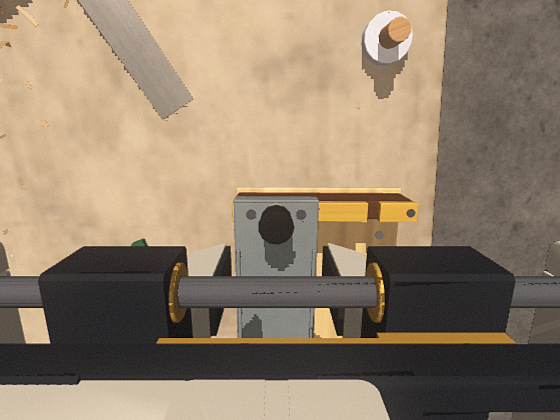

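Call:
{"fn": "apply_moves", "kwargs": {"motion": [{"x": -0.1,"y": 0,"z": -4,"yaw": 0,"hand": 0},{"x": -0.1,"y": 0,"z": -7,"yaw": 0,"hand": 0},{"x": -0.1,"y": 0,"z": -8.7,"yaw": 0,"hand": 0},{"x": -0.1,"y": 0,"z": -8.7,"yaw": 0,"hand": -0.3},{"x": -0.1,"y": 0,"z": -8.7,"yaw": 0,"hand": -0.8},{"x": -0.1,"y": 0,"z": -8.7,"yaw": 0,"hand": -0.8},{"x": -0.1,"y": 0,"z": -8.7,"yaw": 0,"hand": -0.8}], "newtons": 25}}

```text
clock: 4.88
position: [0.437, 0.12, 0.0706]
ee_rot: [2.281, 2.158, 0.004]
force: [2.0, 0.1, 6.6]
width: 0.254
gripper_force: 25.0
```

Call:
{"fn": "apply_moves", "kwargs": {"motion": [{"x": 0,"y": 0,"z": 0.6,"yaw": 0,"hand": -0.8},{"x": 0,"y": 0,"z": 1.2,"yaw": 0,"hand": -0.8},{"x": 0,"y": 0,"z": 1.2,"yaw": 0,"hand": -0.8},{"x": 0,"y": 0,"z": 1.2,"yaw": 0,"hand": -0.8}], "newtons": 35}}

```text
clock: 5.38
position: [0.4368, 0.1199, 0.0819]
ee_rot: [2.281, 2.159, 0.004]
force: [6.1, 0.1, -8.8]
width: 0.249
gripper_force: 35.0
```

Call:
{"fn": "apply_moves", "kwargs": {"motion": [{"x": 0.5,"y": 0,"z": 0.1,"yaw": 0,"hand": -0.8},{"x": 2,"y": -0.1,"z": 0.1,"yaw": 0,"hand": -0.8},{"x": 3.5,"y": -0.2,"z": 0.1,"yaw": 0,"hand": -0.8},{"x": 5,"y": -0.3,"z": 0.1,"yaw": 0,"hand": -0.8},{"x": 6.5,"y": -0.4,"z": 0.1,"yaw": 0,"hand": -0.8},{"x": 7.5,"y": -0.4,"z": 0.1,"yaw": 0,"hand": -0.8},{"x": 8,"y": -0.4,"z": 0.1,"yaw": 0,"hand": -0.8},{"x": 8,"y": -0.4,"z": 0.1,"yaw": 0,"hand": -0.8},{"x": 8,"y": -0.4,"z": 0.1,"yaw": 0,"hand": -0.8}]}}

```text
clock: 6.5
position: [0.5159, 0.1152, 0.0827]
ee_rot: [2.281, 2.159, 0.0]
force: [1.4, -0.4, -8.0]
width: 0.251
gripper_force: 35.0
```

Call:
{"fn": "apply_moves", "kwargs": {"motion": [{"x": 0.2,"y": 0,"z": 0,"yaw": 0,"hand": -0.8},{"x": 0.2,"y": 0,"z": 0,"yaw": 0,"hand": -0.8}]}}

```text
clock: 6.75
position: [0.517, 0.1152, 0.0824]
ee_rot: [-2.281, -2.16, 0.002]
force: [-1.5, -1.5, -8.6]
width: 0.249
gripper_force: 35.0
```

Call:
{"fn": "apply_moves", "kwargs": {"motion": [{"x": 0,"y": 0,"z": -0.6,"yaw": 0,"hand": -0.8},{"x": 0,"y": 0,"z": -1.2,"yaw": 0,"hand": -0.8},{"x": 0,"y": 0,"z": -1.2,"yaw": 0,"hand": -0.8}]}}

```text
clock: 7.12
position: [0.5172, 0.1153, 0.0708]
ee_rot: [2.281, 2.16, -0.002]
force: [-6.0, -4.0, 2.4]
width: 0.255
gripper_force: 35.0
```

Call:
{"fn": "apply_moves", "kwargs": {"motion": [{"x": 0,"y": 0,"z": 0,"yaw": 0,"hand": -0.3},{"x": 0,"y": 0,"z": 0,"yaw": 0,"hand": 0},{"x": 0,"y": 0,"z": 3,"yaw": 0,"hand": 0},{"x": 0,"y": 0,"z": 8,"yaw": 0,"hand": 0},{"x": 0.5,"y": 1.5,"z": 13,"yaw": 0,"hand": 0},{"x": 1,"y": 3,"z": 13,"yaw": 0,"hand": 0},{"x": 1,"y": 3,"z": 13,"yaw": 0,"hand": 0}]}}

```text
clock: 8.0
position: [0.528, 0.1471, 0.2006]
ee_rot: [2.279, 2.162, 0.002]
force: [-0.7, -0.1, -0.5]
width: 0.499
gripper_force: 0.0
```

```bash
cat >> h.py <<'E'
def discs(n="wrist",pm=0.15):
    "hub-top centres via tan-coloured blob in the recognised rects"
    s=observe(); im=get_image(n); out=[]
    for r in silhouettes("disc_a",n):
        if r["p"]<pm: continue
        m=r["mask"].astype('uint8'); h=cv2.cvtColor(im,cv2.COLOR_BGR2HSV)
        wd=m&(h[...,1]>90)&(h[...,2]>130)   # lit beech
        mt=m&(h[...,1]<60)
        ys,xs=np.nonzero(m); 
        print(round(r["p"],2),"rect",np.round(r["rect"]),"mask",xs.mean().round(1),ys.mean().round(1),"wood",wd.sum(),"metal",mt.sum(),ray(n,xs.mean(),ys.mean(),.014).round(4))
    return im,s
E
python3 - <<'E'
from h import *
im,s=discs(); print(s["clock"],s["position"],s["force"]); cv2.imwrite("pics/w3.png",im)
print(proj("wrist",[.5338,.2449,.038]))
np.save("T3.npy",cam("wrist")[1])
t=get_image("top")
cv2.imwrite("pics/t3.png",t)
for r in recognise("knob","top"): print(np.round(r["rect"]),round(r["p"],2))
E
```

```text
0.87 rect [260.  61. 302. 106.] mask 280.0 84.7 wood 301 metal 984 [0.5348 0.2481 0.014 ]
0.5 rect [147. 207. 302. 338.] mask 242.9 257.2 wood 2366 metal 5755 [0.4852 0.0727 0.014 ]
8.0 [0.52795148 0.1470796  0.20055087] [-0.7005791  -0.12166804 -0.5219541 ]
[279.26943472  85.73595874]
[400. 187. 426. 221.] 0.52
```

View pics/w3.png

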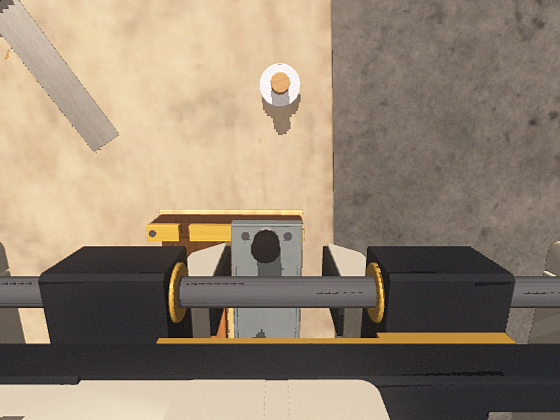

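Run:
```python
from h import *
print(ray("wrist",281,83,.038),ray("wrist",260,85,.012)-ray("wrist",301,85,.012))
print("knob",ray("wrist",265,241,.092))
```

```text
[0.53547229 0.24670567 0.038     ] [-0.03952295  0.00216734  0.        ]
knob [0.5149469  0.11791473 0.092     ]
```

Call:
{"fn": "apply_moves", "kwargs": {"motion": [{"x": 0,"y": -6,"z": 0,"yaw": 0,"hand": 0},{"x": 0,"y": -12,"z": 0,"yaw": 0,"hand": 0},{"x": 0,"y": -18,"z": 0,"yaw": 0,"hand": 0},{"x": 0,"y": -24,"z": 0,"yaw": 0,"hand": 0},{"x": 0,"y": -30,"z": 0,"yaw": 0,"hand": 0},{"x": -1,"y": -36,"z": 0,"yaw": 0,"hand": 0},{"x": -2,"y": -42,"z": 0,"yaw": 0,"hand": 0},{"x": -2,"y": -47,"z": 0,"yaw": 0,"hand": 0},{"x": -2,"y": -47,"z": 0,"yaw": 0,"hand": 0},{"x": -2,"y": -47,"z": 0,"yaw": 0,"hand": 0}]}}

```text
clock: 9.45
position: [0.5071, -0.3238, 0.1998]
ee_rot: [-2.281, -2.158, -0.0]
force: [0.6, 0.9, 0.1]
width: 0.501
gripper_force: 0.0
```

Run:
```python
from h import *
im,s=discs(); print(s["clock"],s["position"],s["force"],s["joints"].round(2)); cv2.imwrite("pics/w4.png",im)
print(proj("wrist",[.5275,-.232,.038]),proj("wrist",[.4386,-.2325,.038]))
```

```text
0.86 rect [188.  92. 220. 128.] mask 204.5 107.1 wood 304 metal 504 [ 0.4409 -0.2361  0.014 ]
0.63 rect [273.  74. 320. 124.] mask 295.5 98.6 wood 298 metal 1642 [ 0.5301 -0.2328  0.014 ]
9.45 [ 0.50711647 -0.32377216  0.19978916] [0.64484345 0.87855204 0.08027414] [ 0.91  0.5  -0.63  1.63  0.32  1.12  0.14]
[294.00536273  96.07392574] [196.15617995 102.03745269]
```

View pics/w4.png

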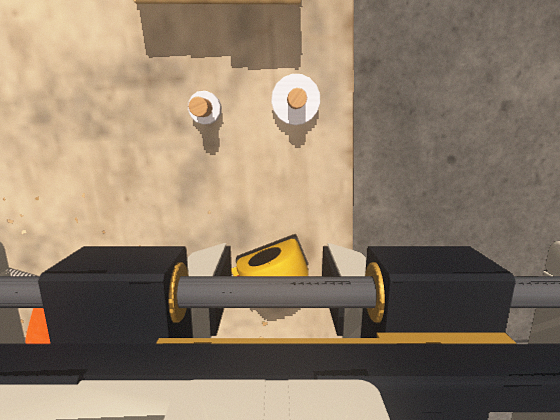

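Run:
```python
from h import *
im=cv2.imread("pics/w4.png"); h=cv2.cvtColor(im,cv2.COLOR_BGR2HSV)
for (x0,y0,x1,y1) in ((183,88,225,130),(268,70,325,128)):
    m=((h[...,1]>110)&(h[...,0]<18)).astype('uint8'); mm=np.zeros_like(m); mm[y0:y1,x0:x1]=m[y0:y1,x0:x1]
    n,l,st,ce=cv2.connectedComponentsWithStats(mm); i=1+st[1:,4].argmax(); print(st[i],ce[i],ray("wrist",*ce[i],.038))
for u,v in((296,99),(204,108)): print(ray("wrist",u,v,.012))
for a,b,v in((272,320,99),(188,220.5,108)): print(ray("wrist",b,v,.012)-ray("wrist",a,v,.012))
```

```text
[189  97  23  20 348] [199.65804598 106.70977011] [ 0.44132851 -0.23670121  0.038     ]
[287  88  20  21 299] [296.44481605  98.06354515] [ 0.52963845 -0.23382115  0.038     ]
[ 0.53070289 -0.23304499  0.012     ]
[ 0.43985196 -0.23674371  0.012     ]
[ 0.04691308 -0.00244845  0.        ]
[ 0.03199543 -0.00166881  0.        ]
```

Call:
{"fn": "apply_moves", "kwargs": {"motion": [{"x": 1.2,"y": 4.5,"z": -2,"yaw": 0,"hand": 0},{"x": 2.3,"y": 9.1,"z": -5,"yaw": 0,"hand": 0},{"x": 2.3,"y": 9.1,"z": -10,"yaw": 0,"hand": 0},{"x": 2.3,"y": 9.1,"z": -15,"yaw": 0,"hand": 0},{"x": 2.3,"y": 9.1,"z": -17.8,"yaw": 0,"hand": 0},{"x": 2.3,"y": 9.1,"z": -17.8,"yaw": 0,"hand": 0},{"x": 2.3,"y": 9.1,"z": -17.8,"yaw": 0,"hand": -0.5},{"x": 2.3,"y": 9.1,"z": -17.8,"yaw": 0,"hand": -0.9},{"x": 2.3,"y": 9.1,"z": -17.8,"yaw": 0,"hand": -0.9},{"x": 2.3,"y": 9.1,"z": -17.8,"yaw": 0,"hand": -0.9}], "newtons": 15}}

```text
clock: 10.8
position: [0.5311, -0.2336, 0.0235]
ee_rot: [2.281, 2.159, 0.001]
force: [-0.9, -0.1, 7.2]
width: 0.189
gripper_force: 15.0
```

Call:
{"fn": "apply_moves", "kwargs": {"motion": [{"x": 0,"y": 0,"z": 4,"yaw": 0,"hand": -0.9},{"x": 0,"y": 0,"z": 9,"yaw": 0,"hand": -0.9},{"x": -3.5,"y": 4.7,"z": 9,"yaw": 0,"hand": -0.9},{"x": -7,"y": 9.4,"z": 9,"yaw": 0,"hand": -0.9},{"x": -10.6,"y": 14.1,"z": 9,"yaw": 0,"hand": -0.9},{"x": -10.6,"y": 14.1,"z": 9,"yaw": 0,"hand": -0.9},{"x": -10.6,"y": 14.1,"z": 9,"yaw": 0,"hand": -0.9}]}}

```text
clock: 11.68
position: [0.4251, -0.0928, 0.1129]
ee_rot: [2.28, 2.159, 0.0]
force: [0.8, -0.3, -1.2]
width: 0.189
gripper_force: 15.0
```

Run:
```python
from h import *
s=observe(); im=get_image("wrist"); print(s["clock"],s["position"],s["force"],s["width"]); cv2.imwrite("pics/w5.png",im); np.save("T5.npy",cam("wrist")[1])
for n,p in (("r1",(0.4282,-0.0350,.022)),("r2",(0.4314,0.0230,.022)),("r3",(0.4347,0.0809,.022)),("knob",(.5165,.114,.092))): print(n,proj("wrist",p).round(1))
```

```text
11.675 [ 0.42514439 -0.09278198  0.11293059] [ 0.84134556 -0.30589145 -1.20270241] 0.1886701035273017
r1 [276.7 137.2]
r2 [276.7  49.7]
r3 [276.9 -49.9]
knob [ 474.2 -242.8]
```

View pics/w5.png

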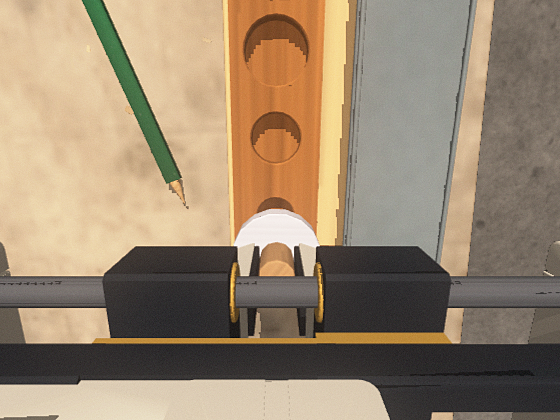

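Call:
{"fn": "apply_moves", "kwargs": {"motion": [{"x": 0,"y": 0,"z": -3,"yaw": 0,"hand": -0.9},{"x": 0,"y": 0,"z": -5.5,"yaw": 0,"hand": -0.9},{"x": 0,"y": 0,"z": -6.5,"yaw": 0,"hand": -0.9},{"x": 0,"y": 0,"z": -6.9,"yaw": 0,"hand": -0.9},{"x": 0,"y": 0,"z": -7,"yaw": 0,"hand": -0.9},{"x": 0,"y": 0,"z": -7,"yaw": 0,"hand": -0.9}]}}

```text
clock: 12.48
position: [0.4246, -0.0929, 0.0435]
ee_rot: [2.282, 2.159, -0.002]
force: [-5.3, 1.0, 14.0]
width: 0.191
gripper_force: 15.0
```

Call:
{"fn": "apply_moves", "kwargs": {"motion": [{"x": 0,"y": 0,"z": 1.2,"yaw": 0,"hand": -0.9},{"x": 0.2,"y": 2.9,"z": 1.5,"yaw": 0,"hand": -0.9},{"x": 0.3,"y": 5.7,"z": 1.5,"yaw": 0,"hand": -0.9},{"x": 0.3,"y": 5.7,"z": 1.0,"yaw": 0,"hand": -0.9},{"x": 0.3,"y": 5.7,"z": 0.5,"yaw": 0,"hand": -0.9},{"x": 0.3,"y": 5.7,"z": 0.1,"yaw": 0,"hand": -0.9},{"x": 0.3,"y": 5.7,"z": 0,"yaw": 0,"hand": -0.9},{"x": 0.3,"y": 5.7,"z": 0,"yaw": 0,"hand": -0.9}]}}

```text
clock: 13.48
position: [0.4277, -0.0362, 0.043]
ee_rot: [2.282, 2.158, -0.001]
force: [-2.9, -1.7, 13.2]
width: 0.193
gripper_force: 15.0
```

Call:
{"fn": "apply_moves", "kwargs": {"motion": [{"x": 0,"y": 0,"z": 1.2,"yaw": 0,"hand": -0.9},{"x": 0.2,"y": 2.9,"z": 1.5,"yaw": 0,"hand": -0.9},{"x": 0.4,"y": 5.8,"z": 1.5,"yaw": 0,"hand": -0.9},{"x": 0.4,"y": 5.8,"z": 1.0,"yaw": 0,"hand": -0.9},{"x": 0.4,"y": 5.8,"z": 0.5,"yaw": 0,"hand": -0.9},{"x": 0.4,"y": 5.8,"z": 0.1,"yaw": 0,"hand": -0.9},{"x": 0.4,"y": 5.8,"z": 0,"yaw": 0,"hand": -0.9},{"x": 0.4,"y": 5.8,"z": 0,"yaw": 0,"hand": -0.9}]}}

```text
clock: 14.48
position: [0.4314, 0.0218, 0.0429]
ee_rot: [2.282, 2.158, -0.002]
force: [-3.9, -0.6, 13.1]
width: 0.192
gripper_force: 15.0
```

Call:
{"fn": "apply_moves", "kwargs": {"motion": [{"x": 0,"y": 0,"z": 1.2,"yaw": 0,"hand": -0.9},{"x": 0.2,"y": 2.9,"z": 1.5,"yaw": -8,"hand": -0.9},{"x": 0.3,"y": 5.8,"z": 1.5,"yaw": -15,"hand": -0.9},{"x": 0.3,"y": 5.8,"z": 1.0,"yaw": -15,"hand": -0.9},{"x": 0.3,"y": 5.8,"z": 0.5,"yaw": -15,"hand": -0.9},{"x": 0.3,"y": 5.8,"z": 0.1,"yaw": -15,"hand": -0.9},{"x": 0.3,"y": 5.8,"z": 0,"yaw": -15,"hand": -0.9},{"x": 0.3,"y": 5.8,"z": 0,"yaw": -15,"hand": -0.9}]}}

```text
clock: 15.48
position: [0.4345, 0.0803, 0.0425]
ee_rot: [-2.544, -1.843, 0.0]
force: [-0.0, 0.4, -1.8]
width: 0.19
gripper_force: 15.0
```

Call:
{"fn": "apply_moves", "kwargs": {"motion": [{"x": 0,"y": 0,"z": -0.4,"yaw": 0,"hand": -0.9},{"x": 0,"y": 0,"z": -0.8,"yaw": 0,"hand": -0.9},{"x": 0,"y": 0,"z": -1.1,"yaw": 0,"hand": -0.9},{"x": 0,"y": 0,"z": -1.1,"yaw": 0,"hand": -0.9}]}}

```text
clock: 15.98
position: [0.4345, 0.0807, 0.0314]
ee_rot: [-2.543, -1.844, 0.0]
force: [-0.4, 0.3, -1.1]
width: 0.191
gripper_force: 15.0
```

Call:
{"fn": "apply_moves", "kwargs": {"motion": [{"x": 0,"y": 0,"z": 0,"yaw": 0,"hand": -0.5},{"x": 0,"y": 0,"z": 0,"yaw": 0,"hand": -0.4},{"x": 0,"y": 0,"z": 3,"yaw": 0,"hand": -0.4},{"x": 0,"y": 0,"z": 8,"yaw": 3,"hand": -0.3},{"x": 0,"y": 0,"z": 13,"yaw": 9,"hand": 0},{"x": 4,"y": 3,"z": 17,"yaw": 15,"hand": 0},{"x": 8,"y": 6,"z": 17,"yaw": 15,"hand": 0},{"x": 9.4,"y": 6.6,"z": 17,"yaw": 15,"hand": 0},{"x": 9.4,"y": 6.6,"z": 17,"yaw": 15,"hand": 0}]}}

```text
clock: 17.1
position: [0.5284, 0.1467, 0.2008]
ee_rot: [-2.28, -2.16, 0.002]
force: [-0.9, -0.3, 0.0]
width: 0.501
gripper_force: 0.0
```

```bash
cat >> h.py <<'E'
def hub(im,rect,z=.038,n="wrist"):
    h=cv2.cvtColor(im,cv2.COLOR_BGR2HSV); x0,y0,x1,y1=[int(v) for v in rect]
    m=((h[...,1]>110)&(h[...,0]<18)).astype('uint8'); mm=np.zeros_like(m); mm[y0:y1,x0:x1]=m[y0:y1,x0:x1]
    k,l,st,ce=cv2.connectedComponentsWithStats(mm); i=1+st[1:,4].argmax(); print(st[i],ce[i].round(1),ray(n,*ce[i],z).round(4))
E
python3 - <<'E'
from h import *
im,s=discs(); print(s["clock"],s["position"],s["force"],s["joints"].round(2)); cv2.imwrite("pics/w6.png",im)
for r in recognise("disc_a","wrist")[:2]: hub(im,r["rect"])
t=get_image("top");cv2.imwrite("pics/t6.png",t)
for r in recognise("disc_a","top"): c=np.array(r["rect"]);print(c.round(),round(r["p"],2),ray("top",(c[0]+c[2])/2,(c[1]+c[3])/2,.02).round(3))
E
```

```text
0.84 rect [176. 235. 212. 255.] mask 193.3 244.6 wood 20 metal 299 [0.4323 0.0902 0.014 ]
0.6 rect [260.  63. 300. 104.] mask 279.5 84.2 wood 301 metal 968 [0.5347 0.2494 0.014 ]
17.1 [0.52835349 0.14671406 0.20081785] [-0.90203462 -0.29314094  0.03324991] [ 0.15  0.43 -0.71  1.75  0.31  1.08 -0.72]
[271  72  18  22 314] [279.5  82.3] [0.5346 0.2485 0.038 ]
[177 236  13   5  16] [182.9 236.9] [0.4297 0.1074 0.038 ]
```

Call:
{"fn": "apply_moves", "kwargs": {"motion": [{"x": 0.3,"y": 5,"z": 0,"yaw": 0,"hand": 0},{"x": 0.6,"y": 10,"z": -4,"yaw": 0,"hand": 0},{"x": 0.6,"y": 10,"z": -10,"yaw": 0,"hand": 0},{"x": 0.6,"y": 10,"z": -15,"yaw": 0,"hand": 0},{"x": 0.6,"y": 10,"z": -17.8,"yaw": 0,"hand": 0},{"x": 0.6,"y": 10,"z": -17.8,"yaw": 0,"hand": 0},{"x": 0.6,"y": 10,"z": -17.8,"yaw": 0,"hand": -0.5},{"x": 0.6,"y": 10,"z": -17.8,"yaw": 0,"hand": -0.9},{"x": 0.6,"y": 10,"z": -17.8,"yaw": 0,"hand": -0.9},{"x": 0.6,"y": 10,"z": -17.8,"yaw": 0,"hand": -0.9}]}}

```text
clock: 18.6
position: [0.5352, 0.2469, 0.0245]
ee_rot: [2.281, 2.159, 0.002]
force: [0.2, -1.4, 6.5]
width: 0.188
gripper_force: 15.0
```

Call:
{"fn": "apply_moves", "kwargs": {"motion": [{"x": 0,"y": 0,"z": 5,"yaw": 0,"hand": -0.9},{"x": 0,"y": 0,"z": 10,"yaw": 0,"hand": -0.9},{"x": -2,"y": -5,"z": 13.5,"yaw": 0,"hand": -0.9},{"x": -4,"y": -11,"z": 13.5,"yaw": 0,"hand": -0.9},{"x": -6,"y": -17,"z": 13.5,"yaw": 0,"hand": -0.9},{"x": -8,"y": -23,"z": 13.5,"yaw": 0,"hand": -0.9},{"x": -10,"y": -29,"z": 13.5,"yaw": 0,"hand": -0.9},{"x": -11,"y": -34,"z": 11,"yaw": 0,"hand": -0.9},{"x": -11,"y": -34,"z": 7,"yaw": 0,"hand": -0.9},{"x": -11,"y": -34,"z": 4,"yaw": 0,"hand": -0.9}]}}

```text
clock: 19.85
position: [0.4239, -0.0945, 0.0625]
ee_rot: [-2.284, -2.157, 0.0]
force: [0.7, 0.5, -0.2]
width: 0.186
gripper_force: 15.0
```

Call:
{"fn": "apply_moves", "kwargs": {"motion": [{"x": 0,"y": 0,"z": -1,"yaw": 0,"hand": -0.9},{"x": 0,"y": 0,"z": -1.7,"yaw": 0,"hand": -0.9},{"x": 0,"y": 0,"z": -2.1,"yaw": 0,"hand": -0.9},{"x": 0,"y": 0,"z": -2.1,"yaw": 0,"hand": -0.9}]}}

```text
clock: 20.35
position: [0.4251, -0.0932, 0.0436]
ee_rot: [2.28, 2.16, 0.0]
force: [-1.7, -0.1, 4.4]
width: 0.188
gripper_force: 15.0
```

Call:
{"fn": "apply_moves", "kwargs": {"motion": [{"x": 0,"y": 0,"z": 1.2,"yaw": 0,"hand": -0.9},{"x": 0.2,"y": 2.9,"z": 1.5,"yaw": 0,"hand": -0.9},{"x": 0.3,"y": 5.8,"z": 1.5,"yaw": 0,"hand": -0.9},{"x": 0.3,"y": 5.8,"z": 1.0,"yaw": 0,"hand": -0.9},{"x": 0.3,"y": 5.8,"z": 0.5,"yaw": 0,"hand": -0.9},{"x": 0.3,"y": 5.8,"z": 0.1,"yaw": 0,"hand": -0.9},{"x": 0.3,"y": 5.8,"z": -0.1,"yaw": 0,"hand": -0.9},{"x": 0.3,"y": 5.8,"z": -0.1,"yaw": 0,"hand": -0.9}]}}

```text
clock: 21.35
position: [0.4277, -0.0364, 0.0421]
ee_rot: [2.282, 2.158, -0.001]
force: [-4.1, -2.0, 14.4]
width: 0.192
gripper_force: 15.0
```

Call:
{"fn": "apply_moves", "kwargs": {"motion": [{"x": 0,"y": 0,"z": 1.2,"yaw": 0,"hand": -0.9},{"x": 0.2,"y": 2.9,"z": 1.5,"yaw": 0,"hand": -0.9},{"x": 0.3,"y": 5.8,"z": 1.5,"yaw": 0,"hand": -0.9},{"x": 0.3,"y": 5.8,"z": 1.0,"yaw": 0,"hand": -0.9},{"x": 0.3,"y": 5.8,"z": 0.5,"yaw": 0,"hand": -0.9},{"x": 0.3,"y": 5.8,"z": 0.1,"yaw": 0,"hand": -0.9},{"x": 0.3,"y": 5.8,"z": -0.1,"yaw": 0,"hand": -0.9},{"x": 0.3,"y": 5.8,"z": -0.1,"yaw": 0,"hand": -0.9}]}}

```text
clock: 22.35
position: [0.4308, 0.0212, 0.0407]
ee_rot: [2.282, 2.157, -0.002]
force: [-0.1, -3.3, 8.0]
width: 0.186
gripper_force: 15.0
```

Call:
{"fn": "apply_moves", "kwargs": {"motion": [{"x": 0,"y": 0,"z": 0.4,"yaw": 0,"hand": -0.9},{"x": 0,"y": 0.15,"z": 0.4,"yaw": 0,"hand": -0.9},{"x": 0,"y": 0.15,"z": 0.1,"yaw": 0,"hand": -0.9},{"x": 0,"y": 0.15,"z": -0.1,"yaw": 0,"hand": -0.9},{"x": 0,"y": 0.15,"z": -0.1,"yaw": 0,"hand": -0.9}]}}

```text
clock: 22.98
position: [0.4309, 0.0234, 0.0398]
ee_rot: [2.281, 2.158, -0.001]
force: [-1.1, -4.3, 12.1]
width: 0.191
gripper_force: 15.0
```

Call:
{"fn": "apply_moves", "kwargs": {"motion": [{"x": 0,"y": 0,"z": 0.8,"yaw": 0,"hand": -0.9},{"x": 0,"y": 0,"z": 0.8,"yaw": 0,"hand": -0.9}]}}

```text
clock: 23.22
position: [0.4309, 0.0244, 0.0479]
ee_rot: [2.281, 2.16, 0.001]
force: [-0.8, 1.4, -0.8]
width: 0.19
gripper_force: 15.0
```

Run:
```python
from h import *
s=observe(); im=get_image("wrist"); print(s["clock"],s["position"],s["force"],s["width"],proj("wrist",(.4314,.0226,.022)),proj("wrist",s["position"]+[0,0,-.012])); cv2.imwrite("pics/w7.png",cv2.resize(im[130:330,180:380],None,fx=3,fy=3,interpolation=2))
```

```text
23.225 [0.4308728  0.0244203  0.04791047] [-0.75122382  1.41415356 -0.7667507 ] 0.1897270150457323 [279.01612341 247.34292487] [278.05885788 253.47844886]
```

View pics/w7.png

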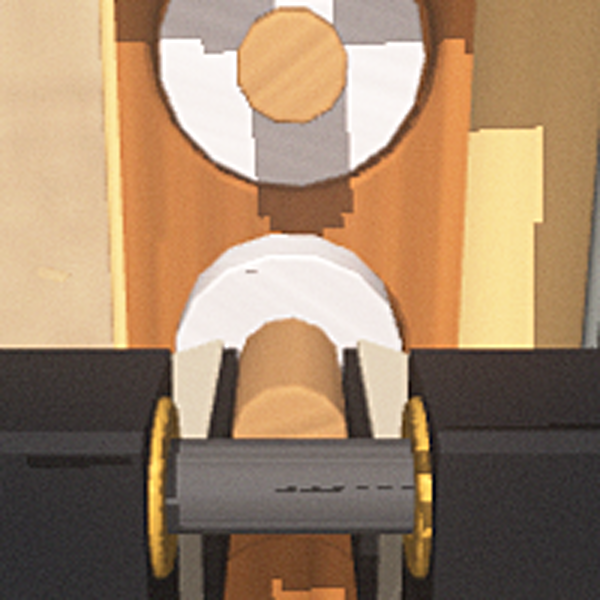

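Run:
```python
from h import *
for v,z in((208.3,.025),(208.3,.028),(215,.037),(215,.040)):print(z,ray("wrist",277.7,v,z))
# seated disc3 check: visible rim lower edge
print(ray("wrist",180+292/3,130+185/3,.022), ray("wrist",180+160/3,130+60/3,.022),ray("wrist",180+425/3,130+60/3,.022))
# hub top of seated
print(ray("wrist",180+292/3,130+65/3,.048))
```

```text
0.025 [0.43190636 0.04686202 0.025     ]
0.028 [0.43193617 0.04762866 0.028     ]
0.037 [0.43183473 0.04632575 0.037     ]
0.04 [0.43186792 0.04715617 0.04      ]
[0.43217881 0.0556656  0.022     ] [0.4096671  0.07984178 0.022     ] [0.45730503 0.07726684 0.022     ]
[0.43340136 0.07986541 0.048     ]
```

Call:
{"fn": "apply_moves", "kwargs": {"motion": [{"x": 0,"y": -0.43,"z": 0,"yaw": 0,"hand": -0.9},{"x": 0,"y": -0.43,"z": -0.3,"yaw": 0,"hand": -0.9},{"x": 0,"y": -0.43,"z": -0.7,"yaw": 0,"hand": -0.9},{"x": 0,"y": -0.43,"z": -0.9,"yaw": 0,"hand": -0.9},{"x": 0,"y": -0.43,"z": -0.9,"yaw": 0,"hand": -0.9}]}}

```text
clock: 23.9
position: [0.4304, 0.0199, 0.0383]
ee_rot: [-2.281, -2.16, 0.001]
force: [0.1, -0.2, 0.3]
width: 0.186
gripper_force: 15.0
```

Call:
{"fn": "apply_moves", "kwargs": {"motion": [{"x": 0,"y": 0,"z": -0.4,"yaw": 0,"hand": -0.9},{"x": 0,"y": 0,"z": -0.8,"yaw": 0,"hand": -0.9},{"x": 0,"y": 0,"z": -0.95,"yaw": 0,"hand": -0.9},{"x": 0,"y": 0,"z": -0.95,"yaw": 0,"hand": -0.9}]}}

```text
clock: 24.4
position: [0.4309, 0.0211, 0.0294]
ee_rot: [-2.28, -2.161, -0.002]
force: [-2.5, 3.3, 9.1]
width: 0.191
gripper_force: 15.0
```

Call:
{"fn": "apply_moves", "kwargs": {"motion": [{"x": 0,"y": 0,"z": 0,"yaw": 0,"hand": -0.5},{"x": 0,"y": 0,"z": 0,"yaw": 0,"hand": -0.4},{"x": 0,"y": 0,"z": 3,"yaw": 0,"hand": -0.4},{"x": 0,"y": 0,"z": 8,"yaw": 0,"hand": -0.3},{"x": 0,"y": -5,"z": 13,"yaw": 0,"hand": 0},{"x": 0,"y": -11,"z": 17,"yaw": 0,"hand": 0},{"x": 0,"y": -17,"z": 17,"yaw": 0,"hand": 0},{"x": 0,"y": -23,"z": 17,"yaw": 0,"hand": 0},{"x": 0,"y": -29,"z": 17,"yaw": 0,"hand": 0},{"x": 0.5,"y": -35,"z": 17,"yaw": 0,"hand": 0}]}}

```text
clock: 25.65
position: [0.4345, -0.3272, 0.1991]
ee_rot: [2.282, 2.159, -0.001]
force: [1.7, 0.6, 0.4]
width: 0.501
gripper_force: 0.0
```

Call:
{"fn": "apply_moves", "kwargs": {"motion": [{"x": 0,"y": 0,"z": 0,"yaw": 0,"hand": 0},{"x": 0,"y": 0,"z": 0,"yaw": 0,"hand": 0},{"x": 0,"y": 0,"z": 0,"yaw": 0,"hand": 0}]}}

```text
clock: 26.02
position: [0.4355, -0.3233, 0.1991]
ee_rot: [-2.279, -2.162, -0.0]
force: [0.3, 0.8, 0.1]
width: 0.497
gripper_force: 0.0
```

```bash
python3 - <<'E'
from h import *
im,s=discs(); print(s["clock"],s["position"],s["force"]); cv2.imwrite("pics/w8.png",im)
for r in recognise("disc_a","wrist")[:3]: hub(im,r["rect"]); c=r["rect"]; print(r["p"],ray("wrist",(c[0]+c[2])/2,c[3],.012),ray("wrist",(c[0]+c[2])/2,c[1],.0))
t=get_image("top");cv2.imwrite("pics/t8.png",t)
E
python3 -c "
import cv2,numpy as np
a=cv2.imread('pics/w8.png');b=cv2.imread('pics/t8.png')[150:260,80:440]
c=np.zeros((600,800,3),'uint8');c[:420//2*1+30,:]=0
c[:a.shape[0],:560]=a;b=cv2.resize(b,(560,171));c[425:596,:560]=b
cv2.imwrite('pics/c8.png',c)"
```

```text
0.97 rect [259.  85. 292. 122.] mask 276.6 103.2 wood 290 metal 531 [ 0.4393 -0.2372  0.014 ]
26.025 [ 0.43545902 -0.32327138  0.19910262] [0.31827572 0.75543723 0.14542276]
[268  92  18  21 291] [276.3 102.3] [ 0.4391 -0.2379  0.038 ]
0.66 [ 0.43713663 -0.25611061  0.012     ] [ 0.43897497 -0.22069958  0.        ]
```

View pics/c8.png

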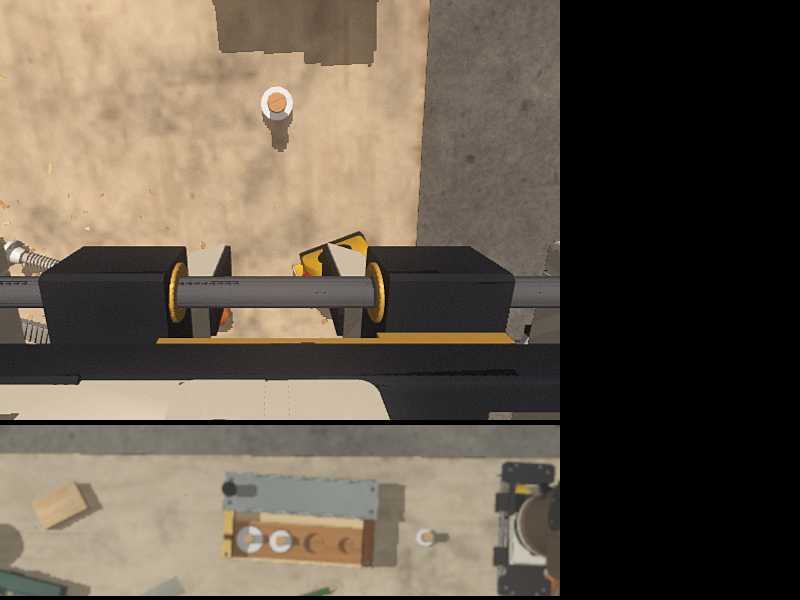

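Call:
{"fn": "apply_moves", "kwargs": {"motion": [{"x": 0.2,"y": 4.5,"z": 0,"yaw": 0,"hand": 0},{"x": 0.4,"y": 8.6,"z": -5,"yaw": 0,"hand": 0},{"x": 0.4,"y": 8.6,"z": -10,"yaw": 0,"hand": 0},{"x": 0.4,"y": 8.6,"z": -15,"yaw": 0,"hand": 0},{"x": 0.4,"y": 8.6,"z": -17.6,"yaw": 0,"hand": 0},{"x": 0.4,"y": 8.6,"z": -17.6,"yaw": 0,"hand": 0},{"x": 0.4,"y": 8.6,"z": -17.6,"yaw": 0,"hand": -0.5},{"x": 0.4,"y": 8.6,"z": -17.6,"yaw": 0,"hand": -0.9},{"x": 0.4,"y": 8.6,"z": -17.6,"yaw": 0,"hand": -0.9},{"x": 0.4,"y": 8.6,"z": -17.6,"yaw": 0,"hand": -0.9}]}}

```text
clock: 27.48
position: [0.4398, -0.2392, 0.0238]
ee_rot: [2.28, 2.159, 0.001]
force: [0.3, -0.0, 5.2]
width: 0.19
gripper_force: 15.0
```

Call:
{"fn": "apply_moves", "kwargs": {"motion": [{"x": 0,"y": 0,"z": 4,"yaw": 0,"hand": -0.9},{"x": 0,"y": 0,"z": 8,"yaw": 0,"hand": -0.9},{"x": -0.5,"y": 5,"z": 8,"yaw": 0,"hand": -0.9},{"x": -1,"y": 10,"z": 8,"yaw": 0,"hand": -0.9},{"x": -1.5,"y": 14.4,"z": 7,"yaw": 0,"hand": -0.9},{"x": -1.5,"y": 14.4,"z": 4,"yaw": 0,"hand": -0.9},{"x": -1.5,"y": 14.4,"z": 3,"yaw": 0,"hand": -0.9},{"x": -1.5,"y": 14.4,"z": 3,"yaw": 0,"hand": -0.9}]}}

```text
clock: 28.48
position: [0.4238, -0.0952, 0.0528]
ee_rot: [-2.281, -2.158, 0.002]
force: [0.5, -1.1, -1.9]
width: 0.191
gripper_force: 15.0
```

Run:
```python
from h import *
s=observe(); im=get_image("wrist"); p=s["position"];print(s["clock"],p,s["force"],s["width"]); cv2.imwrite("pics/w9.png",cv2.resize(im[130:330,180:380],None,fx=3,fy=3,interpolation=2))
print("r0",(proj("wrist",(.4249,-.0931,.022))-[180,130])*3)
for R in(.012,.016,.020): print(R,[((proj("wrist",p+[0,R,dz])-[180,130])*3).round(1) for dz in(-.0235,-.0115)])
```

```text
28.475 [ 0.42379956 -0.09523447  0.0527776 ] [ 0.46801448 -1.11554363 -1.90160276] 0.1908914160817823
r0 [295.49415541 323.23503631]
0.012 [array([287.1, 287.1]), array([286.9, 307.2])]
0.016 [array([285.9, 266.8]), array([285.7, 285.7])]
0.02 [array([284.7, 246.3]), array([284.4, 263.9])]
```

View pics/w9.png

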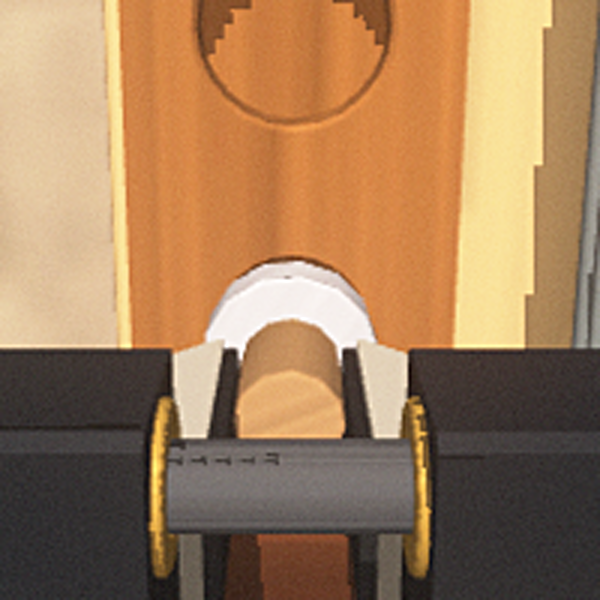

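Call:
{"fn": "apply_moves", "kwargs": {"motion": [{"x": 0.1,"y": 0.1,"z": -0.4,"yaw": 0,"hand": -0.9},{"x": 0.1,"y": 0.1,"z": -0.8,"yaw": 0,"hand": -0.9},{"x": 0.1,"y": 0.1,"z": -0.95,"yaw": 0,"hand": -0.9},{"x": 0.1,"y": 0.1,"z": -0.95,"yaw": 0,"hand": -0.9}]}}

```text
clock: 29.02
position: [0.4259, -0.0942, 0.0445]
ee_rot: [2.28, 2.158, 0.0]
force: [-2.9, -1.7, 15.1]
width: 0.187
gripper_force: 15.0
```

Call:
{"fn": "apply_moves", "kwargs": {"motion": [{"x": 0,"y": 0,"z": 1.2,"yaw": 0,"hand": -0.9},{"x": 0.1,"y": 2.9,"z": 1.3,"yaw": 0,"hand": -0.9},{"x": 0.2,"y": 5.8,"z": 1.3,"yaw": 0,"hand": -0.9},{"x": 0.2,"y": 5.8,"z": 0.8,"yaw": 0,"hand": -0.9},{"x": 0.2,"y": 5.8,"z": 0.4,"yaw": 0,"hand": -0.9},{"x": 0.2,"y": 5.8,"z": 0,"yaw": 0,"hand": -0.9},{"x": 0.2,"y": 5.8,"z": -0.2,"yaw": 0,"hand": -0.9},{"x": 0.2,"y": 5.8,"z": -0.3,"yaw": 0,"hand": -0.9}]}}

```text
clock: 30.02
position: [0.4271, -0.0362, 0.0404]
ee_rot: [-2.282, -2.159, 0.0]
force: [0.3, 0.1, -1.3]
width: 0.188
gripper_force: 15.0
```

In freely; seat it.

Call:
{"fn": "apply_moves", "kwargs": {"motion": [{"x": 0,"y": 0,"z": -0.4,"yaw": 0,"hand": -0.9},{"x": 0,"y": 0,"z": -0.7,"yaw": 0,"hand": -0.9},{"x": 0,"y": 0,"z": -0.9,"yaw": 0,"hand": -0.9},{"x": 0,"y": 0,"z": -0.9,"yaw": 0,"hand": -0.9}]}}

```text
clock: 30.52
position: [0.4274, -0.0357, 0.032]
ee_rot: [2.28, 2.16, 0.0]
force: [-2.8, 0.7, 11.0]
width: 0.189
gripper_force: 15.0
```

Call:
{"fn": "apply_moves", "kwargs": {"motion": [{"x": 0,"y": 0,"z": 0,"yaw": 0,"hand": -0.5},{"x": 0,"y": 0,"z": 0,"yaw": 0,"hand": -0.4},{"x": 0,"y": 0,"z": 3,"yaw": 0,"hand": -0.4},{"x": 0,"y": 0,"z": 8,"yaw": 0,"hand": -0.3},{"x": 0,"y": -3,"z": 13,"yaw": 0,"hand": 0},{"x": 2,"y": -6,"z": 18,"yaw": 0,"hand": 0},{"x": 4,"y": -8,"z": 20,"yaw": 0,"hand": 0},{"x": 4,"y": -8,"z": 20,"yaw": 0,"hand": 0}]}}

```text
clock: 31.52
position: [0.469, -0.1177, 0.2328]
ee_rot: [2.283, 2.154, 0.003]
force: [0.7, 0.4, -0.4]
width: 0.499
gripper_force: 0.0
```

Run:
```python
from h import *
s=observe(); im=get_image("wrist"); p=s["position"];print(s["clock"],p,s["force"])
for q in((.4282,-.0354),(.4314,.0226),(.4347,.0805)): print(proj("wrist",(*q,.022)).round(1),proj("wrist",(*q,.048)).round(1))
print("knob",proj("wrist",(.5172,.117,.092)).round(1))
t=get_image("top"); cv2.imwrite("pics/t10.png",t)
c=np.zeros((600,800,3),'uint8'); c[:420,:560]=im; c[425:,:560]=cv2.resize(t,(560,420))[100:275]
cv2.imwrite("pics/w10.png",c)
```

```text
31.525 [ 0.4689865  -0.11772733  0.23283305] [ 0.70692815  0.35130209 -0.36015561]
[235.5 112.4] [232.3 111.7]
[233.7  52.1] [230.2  46.5]
[231.8 -13.6] [228. -25.]
knob [ 327.9 -115.1]
```

View pics/w10.png

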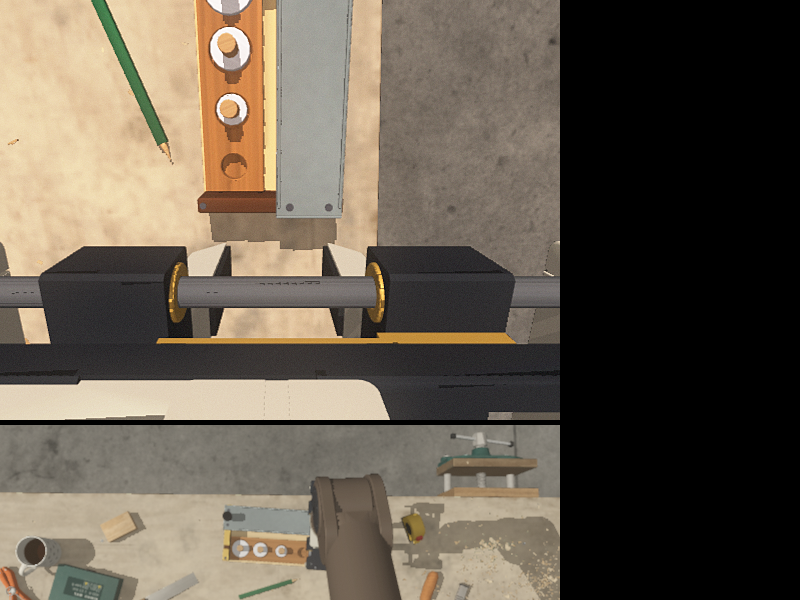

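Call:
{"fn": "apply_moves", "kwargs": {"motion": [{"x": 1.5,"y": 6,"z": 0,"yaw": 0,"hand": 0},{"x": 3,"y": 12,"z": 0,"yaw": 0,"hand": 0},{"x": 4,"y": 18,"z": 0,"yaw": 0,"hand": 0},{"x": 4.8,"y": 23.5,"z": -2,"yaw": 0,"hand": 0},{"x": 4.8,"y": 23.5,"z": -6,"yaw": 0,"hand": 0},{"x": 4.8,"y": 23.5,"z": -8,"yaw": 0,"hand": 0},{"x": 4.8,"y": 23.5,"z": -8,"yaw": 0,"hand": 0}]}}

```text
clock: 32.5
position: [0.5126, 0.1194, 0.1494]
ee_rot: [-2.277, -2.161, 0.007]
force: [0.3, 0.4, 0.2]
width: 0.501
gripper_force: 0.0
```

Run:
```python
from h import *
s=observe(); im=get_image("wrist"); p=s["position"];print(s["clock"],p,s["force"])
print(proj("wrist",(.5172,.117,.092)).round(1))
g=im.max(2).copy(); m=(g<60).astype('uint8'); m[244:]=0
n,l,st,ce=cv2.connectedComponentsWithStats(m)
for i in range(1,n):
    if st[i][4]>200: print(st[i],ce[i].round(1))
cv2.imwrite("pics/w11.png",im)
```

```text
32.5 [0.51257935 0.11942545 0.14937404] [0.34520775 0.42937189 0.20094301]
[283.1 230.7]
[266 214  36  30 863] [283.  230.6]
```

Call:
{"fn": "apply_moves", "kwargs": {"motion": [{"x": 0.4,"y": -0.2,"z": -3,"yaw": 0,"hand": 0},{"x": 0.4,"y": -0.2,"z": -6,"yaw": 0,"hand": 0},{"x": 0.4,"y": -0.2,"z": -7.9,"yaw": 0,"hand": 0},{"x": 0.4,"y": -0.2,"z": -7.9,"yaw": 0,"hand": -0.3},{"x": 0.4,"y": -0.2,"z": -7.9,"yaw": 0,"hand": -0.8},{"x": 0.4,"y": -0.2,"z": -7.9,"yaw": 0,"hand": -0.8},{"x": 0.4,"y": -0.2,"z": -7.9,"yaw": 0,"hand": -0.8}], "newtons": 35}}

```text
clock: 33.42
position: [0.5174, 0.1177, 0.0735]
ee_rot: [-2.28, -2.16, 0.003]
force: [-8.7, 0.1, 7.7]
width: 0.252
gripper_force: 35.0
```

Call:
{"fn": "apply_moves", "kwargs": {"motion": [{"x": 0,"y": 0,"z": 0.6,"yaw": 0,"hand": -0.8},{"x": 0,"y": 0,"z": 1.3,"yaw": 0,"hand": -0.8},{"x": 0,"y": 0,"z": 1.3,"yaw": 0,"hand": -0.8},{"x": 0,"y": 0,"z": 1.3,"yaw": 0,"hand": -0.8}]}}

```text
clock: 33.92
position: [0.5173, 0.1176, 0.0854]
ee_rot: [-2.279, -2.159, 0.003]
force: [-5.0, 3.3, -8.8]
width: 0.25
gripper_force: 35.0
```

Raised 12 mm; slide shut.

Call:
{"fn": "apply_moves", "kwargs": {"motion": [{"x": -0.5,"y": 0,"z": 0,"yaw": 0,"hand": -0.8},{"x": -2,"y": 0.1,"z": 0,"yaw": 0,"hand": -0.8},{"x": -3.5,"y": 0.2,"z": 0,"yaw": 0,"hand": -0.8},{"x": -5,"y": 0.3,"z": 0,"yaw": 0,"hand": -0.8},{"x": -6.5,"y": 0.4,"z": 0,"yaw": 0,"hand": -0.8},{"x": -7.5,"y": 0.4,"z": 0,"yaw": 0,"hand": -0.8},{"x": -8.1,"y": 0.4,"z": 0,"yaw": 0,"hand": -0.8},{"x": -8.1,"y": 0.4,"z": 0,"yaw": 0,"hand": -0.8},{"x": -8.1,"y": 0.4,"z": 0,"yaw": 0,"hand": -0.8}]}}

```text
clock: 35.05
position: [0.4372, 0.1222, 0.0857]
ee_rot: [-2.279, -2.16, -0.001]
force: [-0.8, 7.0, -8.5]
width: 0.25
gripper_force: 35.0
```

Call:
{"fn": "apply_moves", "kwargs": {"motion": [{"x": -0.1,"y": 0,"z": 0,"yaw": 0,"hand": -0.8},{"x": -0.1,"y": 0,"z": 0,"yaw": 0,"hand": -0.8},{"x": -0.1,"y": 0,"z": -0.6,"yaw": 0,"hand": -0.8},{"x": -0.1,"y": 0,"z": -1.2,"yaw": 0,"hand": -0.8},{"x": -0.1,"y": 0,"z": -1.25,"yaw": 0,"hand": -0.8},{"x": -0.1,"y": 0,"z": -1.25,"yaw": 0,"hand": -0.8}]}}

```text
clock: 35.8
position: [0.4373, 0.1223, 0.0737]
ee_rot: [-2.281, -2.161, -0.003]
force: [0.0, 5.8, -2.8]
width: 0.248
gripper_force: 35.0
```

Call:
{"fn": "apply_moves", "kwargs": {"motion": [{"x": -0.1,"y": 0,"z": -0.1,"yaw": 0,"hand": -0.8},{"x": 0,"y": 0,"z": 0,"yaw": 0,"hand": -0.3},{"x": 0,"y": 0,"z": 0,"yaw": 0,"hand": 0},{"x": 0,"y": 0,"z": 4,"yaw": 0,"hand": 0},{"x": 0,"y": -3,"z": 9,"yaw": 0,"hand": 0},{"x": 0,"y": -9,"z": 14,"yaw": 0,"hand": 0},{"x": 0,"y": -15,"z": 19,"yaw": 0,"hand": 0},{"x": 0,"y": -21,"z": 24,"yaw": 0,"hand": 0},{"x": 0,"y": -21,"z": 24,"yaw": 0,"hand": 0},{"x": 0,"y": -21,"z": 24,"yaw": 0,"hand": 0}]}}

```text
clock: 37.05
position: [0.4376, -0.0922, 0.3148]
ee_rot: [2.286, 2.15, 0.001]
force: [0.3, 0.2, -0.1]
width: 0.5
gripper_force: 0.0
```

Run:
```python
from h import *
s=observe(); im=get_image("wrist"); print(s["clock"],s["position"],s["force"])
print("knob down top",proj("wrist",(.4366,.1185,.092)).round(1),"if up 8mm",proj("wrist",(.4366,.1185,.100)).round(1))
sd=get_image("side"); c=np.zeros((600,800,3),'uint8'); c[:420,:560]=im
c[:300,562:]=cv2.resize(sd[170:270,240:319],(238,300),interpolation=2)
c[300:600,562:]=cv2.resize(cv2.imread("pics/side0.png")[170:270,240:319],(238,300),interpolation=2)
cv2.imwrite("pics/w12.png",c)
```

```text
37.05 [ 0.4375704  -0.09222651  0.31476743] [ 0.25257009  0.1876964  -0.14544145]
knob down top [264.5 -25. ] if up 8mm [264.2 -28.5]
```

View pics/w12.png

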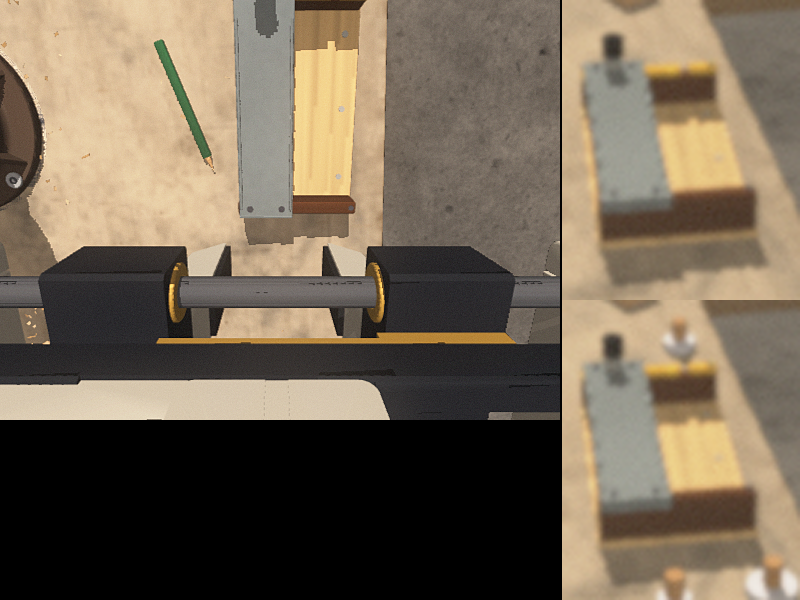

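Run:
```python
from h import *
a=cv2.imread("pics/side0.png")[176:192,248:266]; sd=get_image("side")
r=cv2.matchTemplate(cv2.resize(sd[168:200,240:274],None,fx=8,fy=8,interpolation=2),cv2.resize(a,None,fx=8,fy=8,interpolation=2),cv2.TM_CCOEFF_NORMED)
print(r.max(),np.unravel_index(r.argmax(),r.shape),"expect 64,64")
print(proj("side",(.4366,.1185,.092)),proj("side",(.4366,.1185,.100)))
```

```text
0.9987321 (np.int64(64), np.int64(64)) expect 64,64
[256.13923168 182.20569619] [256.07807985 180.04808003]
```

Knob is exactly as at the start (pin down, shut).

```bash
python3 -c "
from cell import sign_off; print(sign_off())"
```

```text
the job is handed in; nothing more can be done
None
```

I found three loose discs and tried each from the smallest recess up. They went hub up into recesses 1, 2 and 3, recess 0 stays empty, the cover is fully shut with the pin down, and the job was handed in at about 37 s.

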